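Click the warming tray's dial round to the orange mark

ROBOT

A 7-joint arm with a two-finger parallel gripper is mounted at the origin on a cart in front of the work surface, level with it; the furniture and walls round the work are solid. World frame = base frame: x ahead of the robot, y to its left, z up, the work surface at z = 0. Lengths are in m, angles in rad, forces in N, time in s.
With the tool pointing down it reaches from about 0.4 to 0.85 m from the base axis. Payload 10.4 kg.
Tool frame: the origin (TCP) lies midway between the tips of the shut fingers; the grasp point (between the pads) lies env.grasp_offset behind it (env.grasp_offset is the distance from the TCP to the grasp point, in m); z points along the fingers, y is the line along which they close (so a half turn about z gives the same grasp; the last joint's range is limited). The gripper opens to 85 mm and grips with 20 to 120 N. Pads are 22 mm wide; open, the fingers measure 114 mm over their backs; the gripper's body (76 mm by 85 mm) begins 54 mm behind the grasp point. The pads swing forward as they close: fully open they stand 13 mm farther back than shut.
Start: joints at [1.29, 0.332, -0.065, 1.46, 0.022, 1.35, -0.088], TCP at [0.159, -0.604, 0.231] pointing down, gripper open.
Joint ranges: [-2.6, 2.6], [-0.5, 2.12], [-1.47, 1.34], [0.16, 2.42], [-1.27, 4.41], [0.06, 2.06], [-2.6, 2.6]. Speed limits (rad/s): [2.22, 2.22, 2.79, 2.79, 3.14, 3.14, 3.14].

INTERFACE

Orientations are given as a unit quaternion [w, x, y, z].
In Python, from plant import env gives the robot as it stands.
- The arm moves only by the shell command python3 -m crank 'ROWS' [FORCE]. ROWS is JSON, a list of rows, each a list of 3 entries, a list of its own where there are three numbers: the turn, a rotation vector about the tool's x, y, z in rad, then the shift along the tool's x, y, z in m, then the finger opening in m, from 0 to 0.0854. In form: [[[wx, wy, wz], [dx, dy, dz], jaw], ...]. A call has 1 to 20 rows; each row shifts and turns the commanded pose from where the row before left it, along the tool's axes as they then stand; what a row does not reach is not made up. A row lasts 1/10 s, in which the tool goes at most 50 mm and 8.59 degrees, less where a joint would pass 70% of its speed; a pose out of reach is approached as far as the arm can. A call with a gripper value outside its range is refused whole. The fingers move at their own pace and stop on an object; FORCE is the grip in N (left out, the last holds). Time passes only in rows, so rows that do not move let the fingers close. It gives the time, the measured TCP pose, the force, the opening and the grip force at its end, in the units of the state.
- env.sense(): the state, without advancing time (a new reading comes with each control period).
- env.grab_frame(name): name is "side" or "top" or "wrist"; returns the picture (400x640x3 uint8, red, green, blue); there is no depth.
- env.camera_model(name): a dict with "camera_matrix" (3x3 intrinsics, pixels), "R" (3x3) and "t" (3): a world point X has camera coordinates R X + t; the wrist camera has in their place "T_tool_cam" (4x4, takes a point from camera to tool coordinates, whose origin is the TCP and whose axes are the flange's). Camera axes: x right, y down, z forward; pixel columns grow to the right and rows downward; lengths in m; the calibration is good to about 2 mm. A picture is of the moment at which its call begins: read the wrist's pose just before it. camera_model takes no time and is no camera call.
- env.sign_off(): hands the job in; it is judged then, once.
Trained networks look in the newest picture that a camera, given by its name, has taken for a name from the list of things; names that differ only in an ending like _2 or _b are one class to them, and where a whole thing is asked for, a point or a joint stands for the part that bears it (a point fixed in the world has none). Each returns a list of dicts, best first, with "score" (0 to 1); they miss things now and then, are a little off and sometimes report something else, mostly with a low value. They report only what shows in the picture. A call takes as long as a camera call.
- env.cut_out(query, camera): "region" (400x640 bool, what is visible of it) and "at" ([column, row] in pixels, amid what is visible of it).
The state is a dict: "t": time; "joint_positions": joint angles; "dq": joint speeds; "joint_torque": joint torques, N m; "position": TCP position; "eef_rot": TCP orientation; "wrist_force": force on the tool from outside, world axes, zero at the start; "moment": the same for the moment, N m; "finger_gap": finger opening in m; "grip_force": force on a finger pad.
Only numpy, scipy, OpenCV 4.12 (cv2) and the standard library are available. Lean on these libraries where they do the work, as an engineer would, in place of code of your own. Each camera call takes 0.05 s, during which the arm holds its last target. There are 200 camera calls.

TASK

The warming tray is set too low: press lightly with the fingertips on top of its big knurled dial and turn it clockwise by friction until its white line clicks in at the orange mark (if it goes past, turn it back), then take the hand away. Do not lift or shift anything: the bowl on the tray, the red-capped spice jar and the small red tea carton stay where they stand.

Things in the scene. Friction and masses are not known exactly. Their poses are not given: they have to be found in the camera images.
- tray: Fixed aluminium warming tray with a black glass hot plate, 272 x 190 mm, top of the casing 34 mm above the worktop, hot plate 37.5 mm. Origin on the worktop exactly under the dial's axis, z up; +x points from the dial to the hot plate. Casing spans x -62 to +210 mm, y -95 to +95 mm; hot plate x 78 to 206 mm.
- dial_axis (a point): Fixed point on the dial's upright axis, level with its unpressed top (46 mm over the worktop). The dial: a flat black disc 92 mm across, knurled rim, ridged top, 12 mm proud of the casing, in a black collar (38 mm high, 51 mm radius). Sprung: sinks 1 mm at about 2.8 N, 5 mm at about 7.6 N, then a hard stop (20 N is harmless, over 30 N too much); springs up when let go.
- dial (a joint): Dial angle, rad, growing clockwise from above; at 0 the white line points along the tray's +x. Click positions -0.9, -0.3, 0.3 (orange mark), 0.9; stops at +-1.05. Let go, it snaps to the nearest (divides -0.6, 0, 0.6). Starts in the first or second. A click takes up to 0.03 N m: a tip pressed with 4 to 7 N, 30 mm from the axis and led in an arc, carries it along with slight slip.
- dial_line (a point): Outer end of the white line on the dial's top, 40 mm from the dial's axis; it turns with the dial. The line is 29 mm long and 4 mm wide.
- orange_mark (a point): Middle of the orange mark on the casing, an 11 x 8 mm bar 59 mm from the dial's axis, the third clockwise of four marks on the hot plate's side of the dial; the others are small and black.
- bowl: Loose blue ceramic bowl, 104 mm wide, 45 mm high, upright on the hot plate some 142 mm from the dial's axis; origin at the centre of its underside. Leave alone.
- jar: Loose spice jar with a red cap, 42 mm across, 108 mm high, on the worktop beside the tray; origin at the centre of its underside. Leave alone.
- box: Loose small red tea carton, 102 x 53 x 60 mm high, on the worktop beside the tray; origin at the centre of its underside. Leave alone.
- dial_push (a joint): How far the dial is pressed down into the tray, m: 0 untouched, 0.005 at the hard stop.

How it is judged:
On the way:
1. the fingertips press down on top of the dial before it has reached the orange mark's click (pressed in by more than 0.3 mm) (value of joint dial_push above 0.0003 m and contact force between the fingers and dial above 0.5 N and value of joint dial below 0.1 rad), for 0.1 s.
At the end, for the whole second after the job is handed in: The dial rests in its third click position, at the orange mark (0.3 rad, within 0.1), and the bowl, jar and carton stand upright within 15 mm of where they were (value of joint dial between 0.2 and 0.4 rad and velocity of joint dial between -0.05 and 0.05 rad/s and distance of each of bowl, jar, box from where it was at the start of the episode below 0.015 m and angle between each of bowl, jar, box's own z axis and vertical below 0.1 rad); the robot touches nothing.
It fails at once if the dial is pressed with more than 30 N (contact force between the fingers and dial above 30 N).
It fails at once if the bowl is shifted or lifted by more than 15 mm (distance of bowl from where it was at the start of the episode above 0.015 m).
It fails at once if the spice jar is shifted or lifted by more than 15 mm (distance of jar from where it was at the start of the episode above 0.015 m).
It fails at once if the tea carton is shifted or lifted by more than 15 mm (distance of box from where it was at the start of the episode above 0.015 m).
It also fails if it takes over 45 s, if anything falls off the work surface, if the arm or the gripper's body presses on something with over 40 N, if the wrist force passes 120 N, or if a joint passes its speed limit or range.

## Working session

There is one attempt and no reset: what is moved stays moved. The work goes in short steps, Python scripts to look and compute and a shell command to move; the robot and the scene stay as the last step left them, time stands still between calls to the robot, and variables do not carry over. Pictures are saved under pics/ and viewed, at most 10 in all, crops included, and the job is handed in when it is done.

```bash
mkdir -p pics; ls; python3 - <<'E'
from plant import env
import cv2,numpy as np
s=env.sense(); print({k:np.round(v,3) for k,v in s.items()}, env.grasp_offset)
a=env.grab_frame("side");b=env.grab_frame("top")
cv2.imwrite("pics/a.png",cv2.cvtColor(a,cv2.COLOR_RGB2BGR));cv2.imwrite("pics/b.png",cv2.cvtColor(b,cv2.COLOR_RGB2BGR))
for c in("top","side"):
  m=env.camera_model(c);print(c,m)
  for q in("dial","dial_line","orange_mark","tray","bowl","jar","box"):
    print(c,q,[(round(r["score"],2),np.round(r["at"],1),int(r["region"].sum())) for r in env.cut_out(q,c)[:2]])
print(env.camera_model("wrist"))
E
```

```text
pics
{'t': np.float64(0.0), 'joint_positions': array([ 1.29 ,  0.333, -0.065,  1.461,  0.022,  1.35 , -0.088]), 'dq': array([ 0.001, -0.002,  0.001,  0.001,  0.001, -0.   ,  0.001]), 'joint_torque': array([ 0.0000e+00, -6.2545e+01,  4.9000e-02, -3.9160e+01,  1.6000e-02,
        1.0000e-02, -0.0000e+00]), 'position': array([ 0.159, -0.604,  0.231]), 'eef_rot': array([-0.001,  0.992,  0.129, -0.   ]), 'wrist_force': array([-0.109, -0.492, -0.031]), 'moment': array([0.042, 0.01 , 0.003]), 'grip_force': np.float64(0.0), 'finger_gap': np.float64(0.085)} 0.0187
top {'camera_matrix': array([[438.22322885,   0.        , 320.0692262 ],
       [  0.        , 438.22322885, 187.91095191],
       [  0.        ,   0.        ,   1.        ]]), 'R': array([[-0.00376298, -0.99998978, -0.00250672],
       [-0.97880043,  0.00419656, -0.20477329],
       [ 0.20478172,  0.00168302, -0.97880622]]), 't': array([0.07318874, 0.55301115, 0.95222639])}
top dial [(0.94, array([315.5, 208.2]), 1240), (0.52, array([249.6, 238. ]), 369)]
top dial_line [(0.64, array([318.6, 204.7]), 1122)]
top orange_mark [(0.78, a
[... 838 characters left out ...]
 array([331.7, 198.4]), 5752)]
side bowl [(0.94, array([358.1, 162.6]), 1052)]
side jar [(0.84, array([257.4, 176.9]), 769)]
side box [(0.89, array([401.5, 215.2]), 1235)]
{'camera_matrix': array([[288.91467068,   0.        , 321.88699688],
       [  0.        , 288.91467068, 195.95920671],
       [  0.        ,   0.        ,   1.        ]]), 'T_tool_cam': array([[ 3.34643872e-04, -9.64673989e-01, -2.63446357e-01,
         6.68246725e-02],
       [ 9.99999699e-01,  1.38589037e-04,  7.62775901e-04,
        -1.10607342e-04],
       [-6.99319294e-04, -2.63446533e-01,  9.64673745e-01,
        -1.42742349e-01],
       [ 0.00000000e+00,  0.00000000e+00,  0.00000000e+00,
         1.00000000e+00]])}
```

```bash
cat > h.py <<'E'
import numpy as np,cv2
from plant import env
def ray(cam,px,z):
    m=env.camera_model(cam);K,R,t=m["camera_matrix"],m["R"],m["t"]
    d=R.T@np.linalg.solve(K,[px[0],px[1],1.]);c=-R.T@t
    return c+d*(z-c[2])/d[2]
def proj(cam,X):
    m=env.camera_model(cam);p=m["camera_matrix"]@(m["R"]@np.array(X)+m["t"]);return p[:2]/p[2]
E
python3 - <<'E'
from h import *
a=cv2.imread("pics/b.png")[90:290,200:430]; b=cv2.imread("pics/a.png")[90:290,220:450]
im=np.vstack([cv2.resize(x,None,fx=3,fy=3,interpolation=cv2.INTER_CUBIC)[:,:690] for x in(a,)]);cv2.imwrite("pics/c.png",im)
print(ray("top",(315.5,208.2),.046),ray("side",(320.8,202.9),.046))
r=env.cut_out("dial","top")[0]["region"];ys,xs=np.nonzero(r);print(xs.min(),xs.max(),ys.min(),ys.max())
E
```

```text
[0.50787767 0.08170811 0.046     ] [0.50532626 0.0649752  0.046     ]
300 338 189 227
```

View pics/c.png

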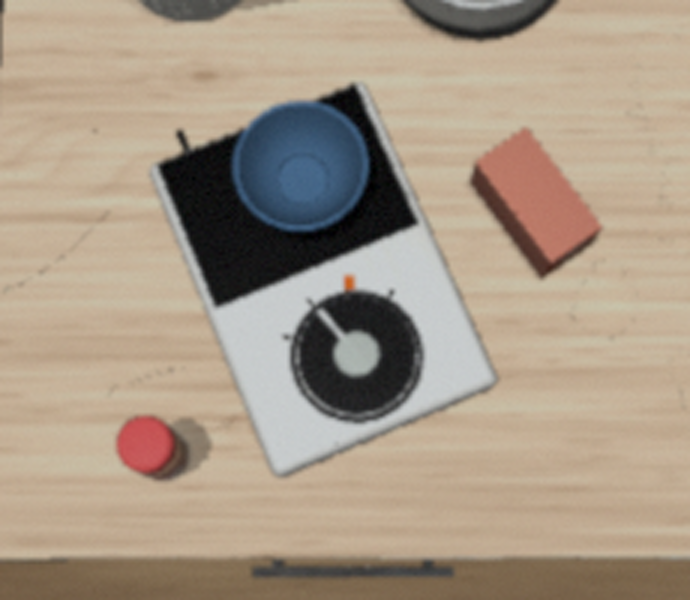

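View pics/a.png

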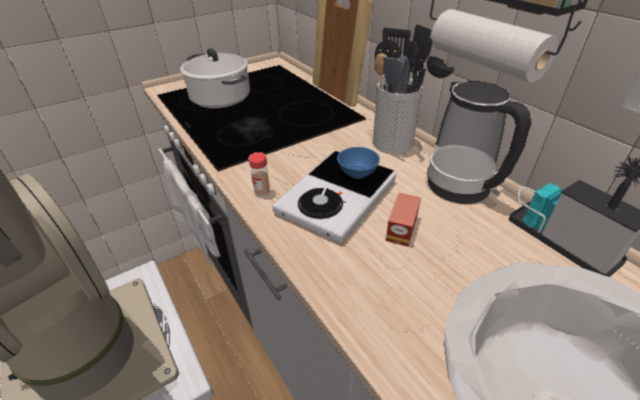

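```bash
cat >> h.py <<'E'
from scipy.spatial.transform import Rotation as Rn
def tool():
    s=env.sense();q=s["eef_rot"];return Rn.from_quat(np.r_[q[1:],q[0]]).as_matrix(),s["position"],s
E
python3 - <<'E'
from h import *
for p in((357,355),(345,315)): pass
c=ray("top",(200+357/3,90+353/3),.045);l=ray("top",(200+319/3,90+308/3),.046);o=ray("top",(200+349/3,90+283/3),.034)
a=ray("top",(200+282/3,90+468/3),.034);b=ray("top",(200+153/3,90+170/3),.034)
print(c,l,o,a,b)
R,p,s=tool();print(R)
print("yaw tray",np.degrees(np.arctan2(*(b-a)[1::-1])),"line",np.degrees(np.arctan2(*(l-c)[1::-1])),"orange",np.degrees(np.arctan2(*(o-c)[1::-1])))
print("shift tool",R.T@(np.array([c[0],c[1],.231])-p))
E
```

```text
[0.50925233 0.07363101 0.045     ] [0.54450988 0.10296181 0.046     ] [0.56685172 0.07979613 0.034     ] [0.42224849 0.13133973 0.034     ] [0.6602929  0.23683278 0.034     ]
[[ 9.66954806e-01  2.54947837e-01  5.54817022e-05]
 [ 2.54947841e-01 -9.66954804e-01 -7.84181134e-05]
 [ 3.36557700e-05  8.99717119e-05 -9.99999995e-01]]
yaw tray 23.90126438423859 line 39.75710377977654 orange 6.109356856700343
shift tool [ 5.11170209e-01 -5.66392196e-01  2.89998621e-04]
```

```bash
python3 -m crank '[[[0,0,0],[0.0256,-0.0283,0],0.046],[[0,0,0],[0.0256,-0.0283,0],0.046],[[0,0,0],[0.0256,-0.0283,0],0.046],[[0,0,0],[0.0256,-0.0283,0],0.046],[[0,0,0],[0.0256,-0.0283,0],0.046],[[0,0,0],[0.0256,-0.0283,0],0.046],[[0,0,0],[0.0256,-0.0283,0],0.046],[[0,0,0],[0.0256,-0.0283,0],0.046],[[0,0,0],[0.0256,-0.0283,0],0.046],[[0,0,0],[0.0256,-0.0283,0],0.046],[[0,0,0],[0.0256,-0.0283,0],0.046],[[0,0,0],[0.0256,-0.0283,0],0.046],[[0,0,0],[0.0256,-0.0283,0],0.046],[[0,0,0],[0.0256,-0.0283,0],0.046],[[0,0,0],[0.0256,-0.0283,0],0.046],[[0,0,0],[0.0256,-0.0283,0],0.046],[[0,0,0],[0.0256,-0.0283,0],0.046],[[0,0,0],[0.0256,-0.0283,0],0.046],[[0,0,0],[0.0256,-0.0283,0],0.046],[[0,0,0],[0,0,0],0.046]]' 30
cat >> h.py <<'E'
def wcam():
    R,p,s=tool();m=env.camera_model("wrist");T=m["T_tool_cam"]
    return m["camera_matrix"],R@T[:3,:3],p+R@T[:3,3]
def wray(px,z,W):
    K,Rc,c=W;d=Rc@np.linalg.solve(K,[px[0],px[1],1.]);return c+d*(z-c[2])/d[2]
E
python3 - <<'E'
from h import *
W=wcam();im=env.grab_frame("wrist");cv2.imwrite("pics/w1.png",im[...,::-1])
R,p,s=tool();print(p,s["joint_positions"].round(2),s["wrist_force"].round(2),s["finger_gap"],R.round(3))
for q in("dial","bowl"):
  for r in env.cut_out(q,"wrist")[:2]:
    ys,xs=np.nonzero(r["region"]);print(q,r["score"],r["at"],xs.min(),xs.max(),ys.min(),ys.max(),wray(r["at"],.046,W))
E
```

```text
t: 2.85
position: [0.4936, 0.0448, 0.2316]
eef_rot: [-0.001, 0.991, 0.132, 0.001]
wrist_force: [-0.6, 0.1, 0.3]
finger_gap: 0.0461
grip_force: 0.0
[0.49294927 0.0421297  0.23130233] [ 0.59  0.11 -0.81  1.76  0.08  1.31 -1.54] [-0.67 -1.72 -0.17] 0.04563197264908986 [[ 0.966  0.259  0.   ]
 [ 0.259 -0.966  0.001]
 [ 0.    -0.001 -1.   ]]
dial 0.81 [299.3, 153.5] 260 338 115 194 [0.51320361 0.0768651  0.046     ]
bowl 0.64 [285.5, 25.5] 231 346 0 59 [0.63524614 0.12170878 0.046     ]
```

View pics/w1.png

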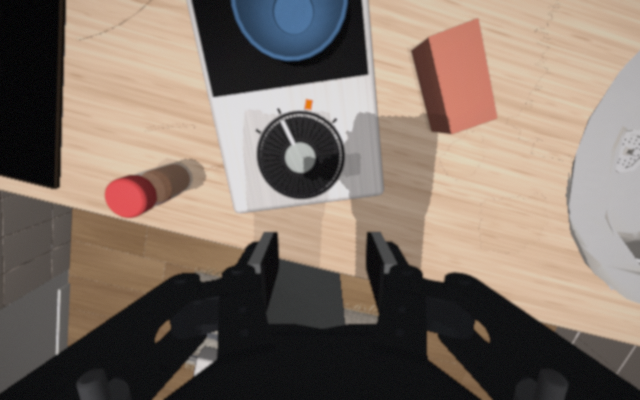

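```bash
python3 -m crank '[[[0,0,0],[0.0065,-0.0068,0.02],0.046],[[0,0,0],[0.0065,-0.0068,0.02],0.046],[[0,0,0],[0.0065,-0.0068,0.025],0.046],[[0,0,0],[0.0065,-0.0068,0.025],0.046],[[0,0,0],[0,0,0.02],0.046],[[0,0,0],[0,0,0],0.046],[[0,0,0],[0,0,0],0.046],[[0,0,0],[0,0,0],0.046]]'
python3 - <<'E'
from h import *
W=wcam();im=env.grab_frame("wrist");cv2.imwrite("pics/w2.png",im[...,::-1])
R,p,s=tool();print(p,s["joint_positions"].round(2),s["wrist_force"].round(2),s["finger_gap"],R.round(3))
for q in("dial","orange_mark"):
  for r in env.cut_out(q,"wrist")[:2]:
    ys,xs=np.nonzero(r["region"]);print(q,r["score"],r["at"],xs.min(),xs.max(),ys.min(),ys.max(),wray(r["at"],.046,W))
E
```

```text
t: 3.8
position: [0.5115, 0.0718, 0.1226]
eef_rot: [0.0, 0.992, 0.128, 0.001]
wrist_force: [-0.1, -0.2, -0.1]
finger_gap: 0.0462
grip_force: 0.0
[0.51154489 0.07197665 0.1226362 ] [ 0.48  0.28 -0.8   1.85  0.23  1.11 -1.72] [-0.31 -0.28 -0.54] 0.046247078565644965 [[ 0.967  0.254  0.002]
 [ 0.254 -0.967 -0.001]
 [ 0.002  0.001 -1.   ]]
dial 0.89 [316.3, 197.9] 259 373 146 256 [0.51571156 0.07734715 0.046     ]
orange_mark 0.76 [306.8, 133.9] 153 430 0 270 [0.5617738 0.0964977 0.046    ]
```

View pics/w2.png

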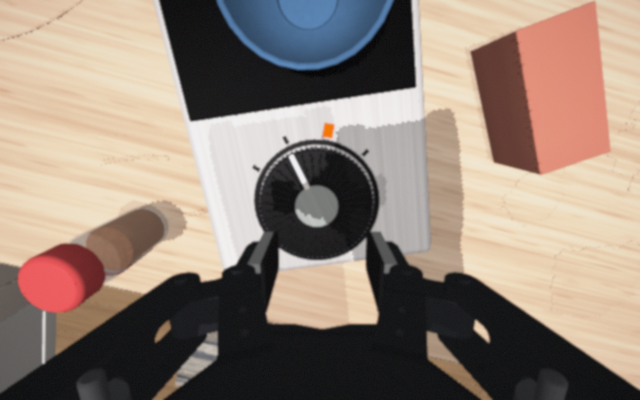

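```bash
python3 - <<'E'
from h import *
im=cv2.imread("pics/w2.png")[130:270,245:390];cv2.imwrite("pics/w2z.png",cv2.convertScaleAbs(cv2.resize(im,None,fx=4,fy=4,interpolation=cv2.INTER_CUBIC),alpha=1.6,beta=20))
W=wcam();K,Rc,c=W
for px in((316,206),(316,201)):print(wray(px,.046,W))
for x,y in((.512,.073),(.515,.076)):
  for rad,z in((.046,.046),(.051,.038)):
    P=[(K@(Rc.T@(np.array([x+rad*np.cos(a),y+rad*np.sin(a),z])-c))) for a in np.linspace(0,6.28,90)];P=np.array([q[:2]/q[2] for q in P]);print(x,y,rad,P.min(0).round(),P.max(0).round())
E
```

```text
[0.50909721 0.07630997 0.046     ]
[0.51309689 0.07734064 0.046     ]
0.512 0.073 0.046 [263. 145.] [379. 257.]
0.512 0.073 0.051 [259. 137.] [383. 257.]
0.515 0.076 0.046 [260. 140.] [377. 252.]
0.515 0.076 0.051 [256. 133.] [381. 254.]
```

View pics/w2z.png

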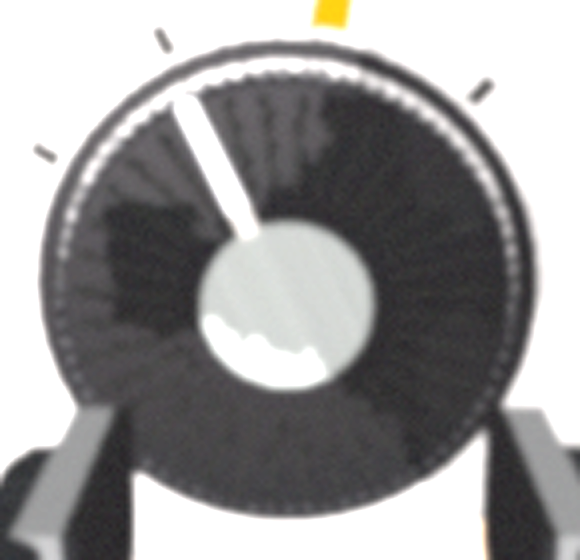

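```bash
python3 -m crank '[[[0,0,0],[-0.0016,-0.0038,0.01],0.046],[[0,0,-0.12],[0,0,0.01],0.046],[[0,0,-0.12],[0,0,0.01],0.046],[[0,0,-0.12],[0,0,0.01],0.046],[[0,0,-0.09],[0,0,0.01],0.046],[[0,0,0],[0,0,0.009],0.046],[[0,0,0],[0,0,0],0.046],[[0,0,0],[0,0,0],0.046]]'
python3 -c "
from h import *
R,p,s=tool();print(p,s['joint_positions'].round(2),s['wrist_force'].round(2),R.round(3))"
```

```text
t: 4.75
position: [0.5082, 0.076, 0.0623]
eef_rot: [-0.0, 0.938, 0.346, -0.0]
wrist_force: [0.5, -0.1, 0.6]
finger_gap: 0.0458
grip_force: 0.0
[0.50821514 0.07596251 0.06226773] [ 0.5   0.38 -0.85  1.9   0.34  1.01 -1.36] [ 0.5  -0.06  0.61] [[ 0.761  0.649 -0.   ]
 [ 0.649 -0.761  0.   ]
 [-0.    -0.    -1.   ]]
```

```bash
python3 -m crank '[[[0,0,0],[0,0,0.005],0.046],[[0,0,0],[0,0,0.005],0.046],[[0,0,0],[0,0,0.004],0.046],[[0,0,0],[0,0,0.002],0.046],[[0,0,0],[0,0,0],0.046],[[0,0,0],[0,0,0],0.046]]'
python3 -m crank '[[[0,0,0],[0,0,0.002],0.046],[[0,0,0],[0,0,0],0.046],[[0,0,0],[0,0,0],0.046]]'
```

```text
t: 5.35
position: [0.5084, 0.0758, 0.0463]
eef_rot: [0.0, 0.938, 0.347, 0.0]
wrist_force: [-0.4, -0.4, 0.1]
finger_gap: 0.0464
grip_force: 0.0
t: 5.65
position: [0.5083, 0.0757, 0.0443]
eef_rot: [0.0, 0.938, 0.347, -0.0]
wrist_force: [-0.0, -0.5, 0.8]
finger_gap: 0.046
grip_force: 0.0
```

```bash
python3 -m crank '[[[0,0,0],[0,0,0.002],0.046],[[0,0,0],[0,0,0],0.046],[[0,0,0],[0,0,0],0.046]]'
python3 -m crank '[[[0,0,0],[0,0,0.0015],0.046],[[0,0,0],[0,0,0],0.046],[[0,0,0],[0,0,0],0.046]]'
```

```text
t: 5.95
position: [0.5085, 0.0758, 0.0425]
eef_rot: [0.0, 0.938, 0.347, 0.0]
wrist_force: [-1.1, 0.7, 3.3]
finger_gap: 0.0461
grip_force: 1.5
t: 6.25
position: [0.5085, 0.0758, 0.0409]
eef_rot: [0.0, 0.938, 0.347, 0.0]
wrist_force: [-0.3, -0.4, 4.6]
finger_gap: 0.046
grip_force: 2.4
```

```bash
python3 -m crank '[[[0,0,0],[0,0,0.0012],0.046],[[0,0,0],[0,0,0],0.046],[[0,0,0.06],[0,0,0],0.046],[[0,0,0.06],[0,0,0],0.046],[[0,0,0.06],[0,0,0],0.046],[[0,0,0.06],[0,0,0],0.046],[[0,0,0.06],[0,0,0],0.046],[[0,0,0],[0,0,0],0.046]]'
python3 - <<'E'
from h import *
im=env.grab_frame("wrist");cv2.imwrite("pics/w3.png",im[...,::-1])
R,p,s=tool();print(p,s["joint_positions"].round(2),s["wrist_force"].round(2),s["moment"].round(3),np.degrees(np.arctan2(R[1,0],R[0,0])))
E
```

```text
t: 7.05
position: [0.5085, 0.076, 0.0399]
eef_rot: [0.0, 0.979, 0.202, 0.0]
wrist_force: [0.3, -0.1, 6.3]
finger_gap: 0.0456
grip_force: 3.1
[0.50850957 0.07603197 0.03988185] [ 0.43  0.4  -0.77  1.92  0.34  0.96 -1.66] [-0.31  0.73  6.3 ] [0.086 0.192 0.037] 23.34506277529186
```

View pics/w3.png

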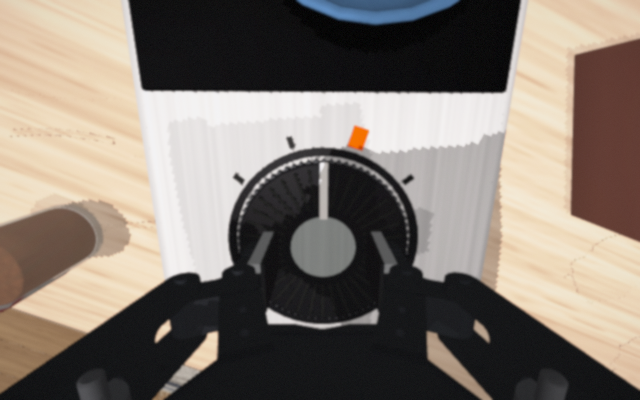

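```bash
python3 -m crank '[[[0,0,0.06],[0,0,0],0.046],[[0,0,0.06],[0,0,0],0.046],[[0,0,0.06],[0,0,0],0.046],[[0,0,0.06],[0,0,0],0.046],[[0,0,0.06],[0,0,0],0.046],[[0,0,0],[0,0,0],0.046],[[0,0,0],[0,0,0],0.046]]'
python3 - <<'E'
from h import *
im=env.grab_frame("wrist");cv2.imwrite("pics/w4.png",im[...,::-1])
R,p,s=tool();print(p,s["joint_positions"].round(2),s["wrist_force"].round(2),s["moment"].round(3),np.degrees(np.arctan2(R[1,0],R[0,0])))
E
```

```text
t: 7.8
position: [0.5086, 0.0762, 0.04]
eef_rot: [-0.0, 0.999, 0.054, 0.0]
wrist_force: [-0.8, 0.3, 6.9]
finger_gap: 0.0459
grip_force: 3.1
[0.50862261 0.07619901 0.03994705] [ 0.39  0.38 -0.72  1.92  0.31  0.95 -1.94] [-1.1   1.25  6.  ] [ 0.267  0.162 -0.03 ] 6.192422654024799
```

View pics/w4.png

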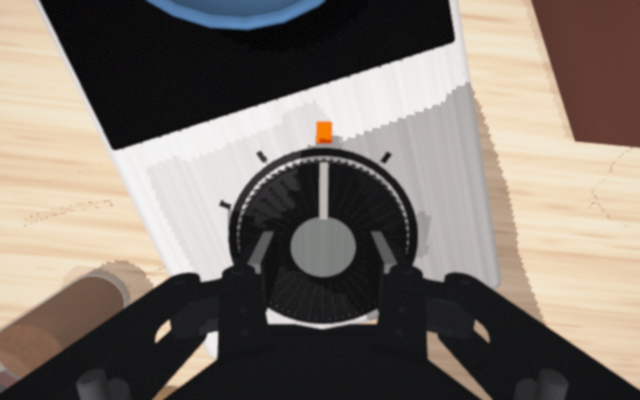

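The white line (323,165–215) now points at the orange mark (324,132). I'll lift straight up and check.

```bash
python3 -m crank '[[[0,0,0],[0,0,-0.004],0.046],[[0,0,0],[0,0,-0.006],0.046],[[0,0,0],[0,0,-0.02],0.046],[[0,0,0],[0,0,-0.03],0.046],[[0,0,0],[0,0,-0.03],0.046],[[0,0,0],[0,0,-0.02],0.046],[[0,0,0],[0,0,0],0.046],[[0,0,0],[0,0,0],0.046],[[0,0,0],[0,0,0],0.046],[[0,0,0],[0,0,0],0.046],[[0,0,0],[0,0,0],0.046]]'
python3 - <<'E'
from h import *
im=env.grab_frame("wrist");cv2.imwrite("pics/w5.png",im[...,::-1])
E
```

```text
t: 8.95
position: [0.5079, 0.0758, 0.1489]
eef_rot: [-0.0, 0.999, 0.054, -0.001]
wrist_force: [-0.5, 0.9, -0.8]
finger_gap: 0.0455
grip_force: 0.0
```

View pics/w5.png

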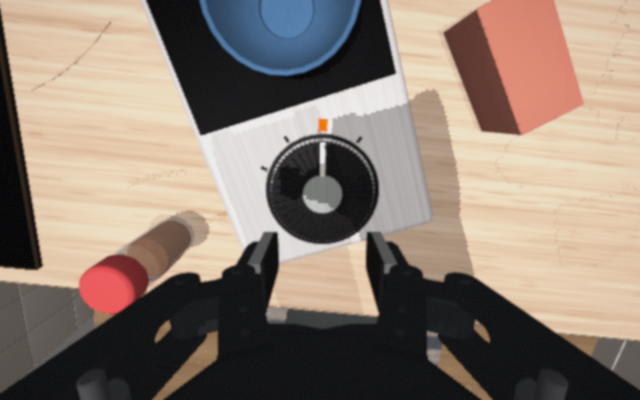

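The hand is clear of the dial. The line (323,142–175) points at the orange mark (323,125), and the bowl, jar and carton are standing where they were.

```bash
python3 -c "
from plant import env
print(env.sign_off())"
```

```text
the job is handed in; nothing more can be done
None
```

The dial was turned clockwise by fingertip friction, and in the last picture its white line points at the orange mark; the hand is clear, the bowl, jar and carton look undisturbed, and the job was handed in at about 9 s (no verdict was returned).

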